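Fit a fresh D-size cell in the work lamp

ROBOT

A 6-joint arm with a two-finger parallel gripper is mounted at the origin on a cart in front of the work surface, level with it; the furniture and walls round the work are solid. World frame = base frame: x ahead of the robot, y to its left, z up, the work surface at z = 0. Lengths are in m, angles in degrees, forces in N, time in s.
With the tool pointing down it reaches from about 0.375 to 0.9 m from the base axis. Payload 3.1 kg.
Tool frame: the origin (TCP) lies at the very end of the fingers, on their centre line; the grasp point (between the pads) lies 19 mm behind it (bot.hold_point_z is the z of the grasp point in the tool frame, in m); z points along the fingers, y is the line along which they close (so a half turn about z gives the same grasp; the last joint's range is limited). The gripper opens to 87 mm and grips with 3 to 60 N. Pads are 19 mm wide; open, the fingers measure 117 mm over their backs; the gripper's body (75 mm by 190 mm) begins 51 mm behind the grasp point.
Start: joints at [-78.925, 30.224, 82.088, -0, 67.689, -10.227], TCP at [0.227, -0.582, 0.223] pointing down, gripper open.
Joint ranges: [-176.69, 176.69], [-43.24, 126.21], [12.49, 139.97], [-82, 262], [0, 151.66], [-163.58, 163.58]. Speed limits (degrees/s): [159.86, 159.86, 180, 180, 180, 180].

INTERFACE

Orientations are given as a 3x3 rotation matrix whose columns are the frame's x, y, z axes.
In Python, from rig import bot, capture, camera_model gives the robot as it stands.
- The arm moves only by the tool apply_moves, never from a script. Its argument "plan" is text: rows parted by semicolons, each of 6 numbers parted by spaces: the shift along the tool's x, y, z in units of 0.05 m (1.0 is 0.05 m), then the turn, a rotation vector about the tool's x, y, z in units of 360 degrees (1.0 is 360 degrees). In form: dx dy dz ax ay az; .... A call has 1 to 10 rows; each row shifts and turns the commanded pose from where the row before left it, along the tool's axes as they then stand; what a row does not reach is not made up. A row lasts 1/12 s, in which the tool goes at most 41.7 mm and 7.16 degrees, less where a joint would pass 70% of its speed; a pose out of reach is approached as far as the arm can. A call with a number of a shift or a turn outside -1 to 1 is refused whole. A call with a gripper value outside its range is refused whole. "gripper" is the gripper command: -1 is shut, 1 is fully open, values between are in proportion, set as the call begins (left out, the last holds). The fingers move at their own pace and stop on an object; the grip force is fixed at half the most. Time passes only in rows, so rows that do not move let the fingers close. It gives the time, the measured TCP pose, the force, the opening and the grip force at its end, in the units of the state.
- bot.read_state(): the state, without advancing time (a new reading comes with each control period).
- capture(name): name is "scene" or "top" or "wrist"; returns the picture (400x640x3 uint8, red, green, blue); there is no depth.
- camera_model(name): a dict with "vertical_fov" (degrees; the focal length in pixels is half the picture's height over the tangent of half this angle, whatever the lens; pixels are square), "cx", "cy" (the principal point, pixels), "position" and "rotation" of the camera in the world; the wrist camera has in their place "hand_eye" (4x4, takes a point from camera to tool coordinates, whose origin is the TCP and whose axes are the flange's). Camera axes: x right, y down, z forward; pixel columns grow to the right and rows downward; lengths in m; the calibration is good to about 2 mm. A picture is of the moment at which its call begins: read the wrist's pose just before it. camera_model takes no time and is no camera call.
- bot.hand_in(): hands the job in; it is judged then, once.
The state is a dict: "time_s": time; "joint_positions": joint angles; "qvel": joint speeds; "tau": joint torques, N m; "position": TCP position; "tcp_rot": TCP orientation; "force": force on the tool from outside, world axes, zero at the start; "moment": the same for the moment, N m; "opening": opening from 0.0 (shut) to 1.0 (fully open); "grasp_force": force on a finger pad.
Only numpy, scipy, OpenCV 4.12 (cv2) and the standard library are available. Lean on these libraries where they do the work, as an engineer would, in place of code of your own. Each camera call takes 0.05 s, during which the arm holds its last target. There are 200 camera calls.

TASK

The work lamp lies on its glass with its battery bay open. Fit it with the fat D-size cell from the three-slot caddy: flat end on the coil spring, button end down under the retaining lip and out against the fixed contact, so that the cell lies fully home and level in its cradle. Leave the two thinner cells in the caddy and the tape measure and screwdriver where they are.

Things in the scene. Friction and masses are not known exactly. Their poses are not given: they have to be found in the camera images.
- cell: The fat cell (D size), black sleeve, brass band near the button. Can 34 mm diameter, 59.5 long, button 10 mm diameter, 2 long; 61.5 overall; about 0.14 kg. Origin: on its axis, middle of the can; x along the cell to the button. Starts in any one of the caddy's slots, axis 29 mm above the bench. Laid on the free bench between lamp and caddy (axis 17 mm up) it stays put; pushed, it rolls.
- button_end (a point): The middle of the cell's button face: 31.75 mm from the cell's origin along its x axis.
- flat_end (a point): The middle of the cell's flat end face: 29.75 mm from the cell's origin against its x axis.
- caddy: Grey caddy, fixed. Origin under its centre, on the bench. Three slots along its x, open-ended, at y = -41, 0, +41 mm, 37 mm wide, floor 12 mm up. Dividers reach 42 mm up, 13 mm over the fat cell's axis, so it can be taken only by its ends, which stand out about 7 mm beyond the 46 mm long body (foot plate 58 x 139 mm, 4 high). All buttons point to caddy +x.
- thin_cell_1: One of the two thin cells (C size, 26 mm diameter, 50 mm long overall, same finish as the fat one), lying in another slot of the caddy, to be left there. Origin 4 mm above the middle of its axis as it starts; x towards its button.
- thin_cell_2: The other thin cell, the same as the first, in the remaining slot.
- lamp: Flat work lamp lying glass down, fixed. Origin under its centre, on the bench; z up. Black bezel, grey back 20 mm up, 196 (x) by 130 mm (y); steel stirrup handle round its +x end to x = 124 mm (18 mm up; pivots out to y = +-80), cooling fins x = 35 to 85 mm, 29 mm up. On its back the open black cell holder, along lamp x at y = 0: spring at its -x end, fixed contact and lip at its +x end.
- seat (a point): Where the origin of the fully seated cell belongs: lamp x = -20 mm, y = 0, z = 43 mm. The axes are the lamp's; the seated cell's x (button) points along +x. The cradle under it, floor 17 mm below this point, with 45 degree flanks that centre the cell sideways, is 33 mm wide, narrower than the cell: fingers can straddle a cell in it down to the lamp's back, 23 mm below this point.
- contact (a point): Face of the fixed contact that the button touches when the cell is home: on its axis, 31.75 mm to +x of the seat. The end wall that carries it is 40 mm wide and its top is 22.5 mm above the seat.
- lip_edge (a point): Middle of the free edge of the rigid retaining lip, 32 mm wide, 3 thick, which overhangs 5 mm from the contact's face: 26.75 mm to +x of the seat, 21 mm above it (underside 19.5, top 22.5 mm). The button end passes down only while the level cell is at least 5 mm (better 6 to 10) from its seat towards the spring. Tilting the button end up about 25 degrees lets the flat end reach the spring first.
- spring_front (a point): Front face of the coil spring (acts as an upright 18 mm disc centred on the seated cell's axis). At rest it stands 24.75 mm to -x of the seat. The wall behind it is 40 mm wide, its face 49.75 mm to -x of the seat, its top 12 mm above the seat.
- spring (a joint): How far the coil spring is pressed in, m: 0 at rest, 0.005 with the cell home, 0.017 at the stop. Stiffness 550 N/m without preload: 2.8 N with the cell home, 9.4 N at the stop. It pushes a released cell out to the contact by itself.
- tape_measure: Yellow tape measure, 38 x 78 x 64 mm, standing near the work; a bystander. Origin under its centre.
- driver: Red screwdriver, 212 mm long, lying behind the work; a bystander. Origin under its centre.
There are look-alikes about, which are no part of the job. Leave any pink look-alike of the cell alone.

How it is judged:
By the outcome, as a careful person would: the job done as asked, in the order asked, and still so for the second after the job is handed in, with the robot touching nothing.
It also fails if it takes over 61 s, if anything falls off the work surface, if the arm or the gripper's body presses on something with over 40 N, if the wrist force passes 120 N, or if a joint passes its speed limit or range.

## Working session

There is one attempt and no reset: what is moved stays moved. The work goes in short steps, Python scripts to look and compute and a tool call to move; the robot and the scene stay as the last step left them, time stands still between calls to the robot, and variables do not carry over. Pictures are saved under pics/ and viewed, at most 10 in all, crops included, and the job is handed in when it is done.

Besides the shell and the picture viewer there is one more tool, called after "Request:" in YAML: its name, and indented under it one key for each argument. apply_moves: Moves the arm, as the interface text tells. Its arguments: {"type":"object","properties":{"plan":{"type":"string"},"gripper":{"type":"number"}},"required":["plan"]}

```bash
ls; mkdir -p pics; python3 - <<'E'
from rig import bot,capture,camera_model
import cv2,numpy as np
for n in("scene","top"):
    im=capture(n);cv2.imwrite(f"pics/{n}0.png",im[:,:,::-1])
    np.set_printoptions(precision=4,suppress=True);print(n,camera_model(n))
print(camera_model("wrist"),bot.hold_point_z)
s=bot.read_state();print(s)
E
```

```text
pics
scene {'vertical_fov': 47.24199649929416, 'cx': 321.5139733905438, 'cy': 197.28724864322174, 'position': array([-0.137 ,  0.5538,  0.9453]), 'rotation': array([[-0.6172, -0.5531,  0.5596],
       [-0.7865,  0.4148, -0.4575],
       [ 0.021 , -0.7225, -0.6911]])}
top {'vertical_fov': 57.47671849573287, 'cx': 324.4896564289109, 'cy': 197.4250865017845, 'position': array([ 0.4612, -0.0276,  0.9588]), 'rotation': array([[-0.0006, -0.9941,  0.1082],
       [-0.9999, -0.001 , -0.0143],
       [ 0.0143, -0.1082, -0.994 ]])}
{'vertical_fov': 63.1367877448812, 'cx': 325.6487293598181, 'cy': 203.73544074854993, 'hand_eye': array([[-0.    , -0.9688, -0.2478,  0.0683],
       [ 1.    , -0.    , -0.    , -0.0006],
       [ 0.    , -0.2478,  0.9688, -0.1632],
       [ 0.    ,  0.    ,  0.    ,  1.    ]])} -0.0187
{'time_s': 0.1, 'joint_positions': array([-78.9244,  30.2733,  82.147 ,   0.0011,  67.6897, -10.2297]), 'qvel': array([-0.0239, -0.0488, -0.0808, -0.0274, -0.0941,  0.0873]), 'tau': array([ -0.0003, -44.0986, -17.715 ,   0.0634,   0.0533,  -0.    ]), 'position': array([ 0.227 , -0.5816,  0.2217]), 'tcp_rot': array([[ 0.9317,  0.3633, -0.0004],
       [ 0.3633, -0.9317,  0.0019],
       [ 0.0004, -0.0019, -1.    ]]), 'force': array([-1.0516,  0.0364,  0.1628]), 'moment': array([-0.0296,  0.0248,  0.0124]), 'grasp_force': 0.0, 'opening': 0.9990079096331486}
```

View pics/top0.png

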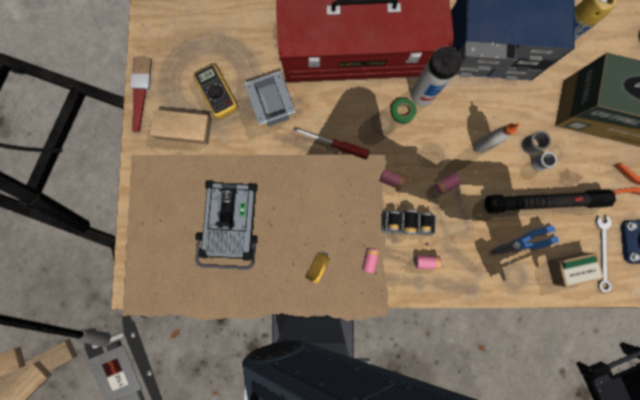

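View pics/scene0.png

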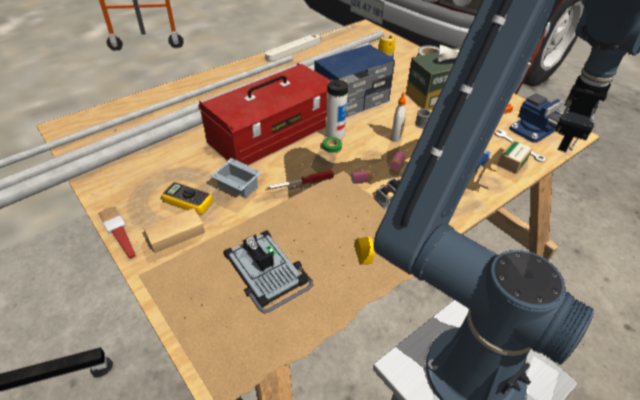

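Top view: lamp at about (229,222) with its handle towards the robot (picture bottom), so lamp +x is about world -x. Caddy with three cells at (409,222). Pink look-alikes at (371,260), (428,262), (392,178) and (447,183). Tape measure at (318,267), driver at (335,143).

```bash
cat > h.py <<'E'
from rig import bot,capture,camera_model
import cv2,numpy as np
from scipy.spatial.transform import Rotation as R
np.set_printoptions(precision=4,suppress=True)
def cam(n,s=None):
    m=camera_model(n);f=200/np.tan(np.radians(m["vertical_fov"]/2))
    if n=="wrist":
        s=s or bot.read_state();H=np.array(m["hand_eye"]);A=np.array(s["tcp_rot"])
        p=np.array(s["position"])+A@H[:3,3];Rt=A@H[:3,:3]
    else: p,Rt=np.array(m["position"]),np.array(m["rotation"])
    return f,m["cx"],m["cy"],p,Rt
def ray(c,u,v,z):
    f,cx,cy,p,Rt=c;d=Rt@np.array([(u-cx)/f,(v-cy)/f,1]);return p+d*(z-p[2])/d[2]
def proj(c,P):
    f,cx,cy,p,Rt=c;q=(np.atleast_2d(P)-p)@Rt;return np.c_[cx+f*q[:,0]/q[:,2],cy+f*q[:,1]/q[:,2]]
def moves(dp,rv,s=None):
    "world shift (m) and tool-frame rotvec (deg) -> total in tool units"
    s=s or bot.read_state();return np.array(s["tcp_rot"]).T@dp/0.05,np.array(rv)/360
def snap(name,crop=None,k=1,n="wrist"):
    s=bot.read_state();im=capture(n);cv2.imwrite(f"pics/{name}_raw.png",im[:,:,::-1])
    np.savez(f"pics/{name}.npz",pos=s["position"],rot=s["tcp_rot"]);print("snap",s["time_s"],s["position"]);print(np.array(s["tcp_rot"]))
    return s,im
E
python3 - <<'E'
from h import *
c=cam("top")
for n,u,v,z in[("lamp",229,222,.03),("caddy",409,222,.04),("cad_l",392,221,.042),("cad_r",428,223,.042),("tape",318,267,.06),("pink1",371,260,.02),("lamphandle",226,267,.018),("lamptop",231,183,.02)]: print(n,ray(c,u,v,z))
im=cv2.imread("pics/top0.png")
a=cv2.resize(im[195:245,374:444],None,fx=8,fy=8,interpolation=3)
cv2.imwrite("pics/cad.png",a)
E
```

```text
lamp [0.4995 0.201  0.03  ]
caddy [ 0.4991 -0.2542  0.04  ]
cad_l [ 0.5015 -0.2108  0.042 ]
cad_r [ 0.4965 -0.3017  0.042 ]
tape [ 0.3891 -0.0247  0.06  ]
pink1 [ 0.4032 -0.1595  0.02  ]
lamphandle [0.3862 0.2084 0.018 ]
lamptop [0.6008 0.2011 0.02  ]
```

View pics/cad.png

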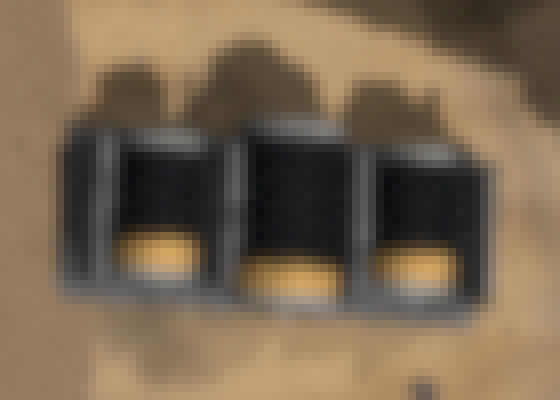

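The middle slot (crop about (292,210)) holds the visibly widest and longest cell, brass band and button towards the robot (picture bottom). The side cells at (160,200) and (418,215) are narrower, so they are the thin ones. I will confirm this with the wrist camera from above.

Request:
apply_moves:
  plan: "0 0 0 0 0 -0.018;0 0 0 0 0 -0.018;0 0 0 0 0 -0.018;0 0 0 0 0 -0.018;0 0 0 0 0 -0.018;0 0 0 0 0 -0.018;0 0 0 0 0 -0.018;0 0 0 0 0 -0.018;0 0 0 0 0 -0.018;0 0 0 0 0 -0.018"
  gripper: 1

```text
time_s: 0.93
position: [0.227, -0.5818, 0.2219]
tcp_rot: [[0.062, 0.998, -0.0], [0.998, -0.062, 0.001], [0.001, -0.0, -1.0]]
force: [-0.8, 0.9, 0.6]
opening: 1.003
grasp_force: 0.0
```

Request:
apply_moves:
  plan: "0.6 0.4 0 0 0 0;0.6 0.4 0 0 0 0;0.6 0.4 0 0 0 0;0.6 0.4 0 0 0 0;0.6 0.4 0 0 0 0;0.6 0.4 0 0 0 0;0.6 0.4 0 0 0 0;0.6 0.4 0 0 0 0;0.6 0.4 0 0 0 0;0.6 0.4 0 0 0 0"

```text
time_s: 1.77
position: [0.4476, -0.2948, 0.2223]
tcp_rot: [[0.068, 0.998, -0.001], [0.998, -0.068, 0.001], [0.001, -0.001, -1.0]]
force: [1.1, -1.0, 0.7]
opening: 1.0
grasp_force: 0.0
```

Request:
apply_moves:
  plan: "0.6 0.4 0 0 0 0;0.6 0.4 0 0 0 0;0 0 0 0 0 0;0 0 0 0 0 0;0 0 0 0 0 0"

```text
time_s: 2.18
position: [0.4907, -0.2393, 0.2222]
tcp_rot: [[0.067, 0.998, -0.001], [0.998, -0.067, -0.0], [-0.0, -0.001, -1.0]]
force: [-0.3, 0.0, 1.0]
opening: 0.999
grasp_force: 0.0
```

```bash
python3 - <<'E'
from h import *
s,im=snap("w1")
E
```

```text
snap 2.1833 [ 0.4907 -0.2393  0.2222]
[[ 0.067   0.9978 -0.0009]
 [ 0.9978 -0.067  -0.    ]
 [-0.0001 -0.0009 -1.    ]]
```

View pics/w1_raw.png

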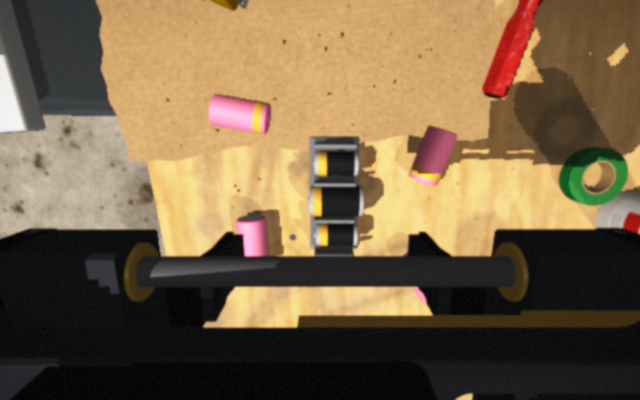

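Wrist view: caddy at (336,195), with thin cells at (336,163) and (336,236). The longest and thickest cell is in the middle at (336,201), its brass band on the left (world -x). Pink ones are at (240,113), (252,235) and (434,155).

```bash
python3 - <<'E'
from h import *
im=cv2.imread("pics/w1_raw.png")
a=cv2.resize(im[130:255,285:385],None,fx=6,fy=6,interpolation=3)[:, :]
cv2.imwrite("pics/w1c.png",cv2.resize(a,(480,600)))
hsv=cv2.cvtColor(im,cv2.COLOR_BGR2HSV)
roi=np.zeros(im.shape[:2],np.uint8);roi[135:255,305:370]=1
br=((cv2.inRange(hsv,(15,120,120),(32,255,255))>0)&(roi>0)).astype(np.uint8)
n,_,st,ce=cv2.connectedComponentsWithStats(br)
print("brass",[(x,c) for x,c in zip(st.tolist(),ce.tolist()) if x[4]>15][1:])
bk=((im.max(2)<45)&(roi>0)).astype(np.uint8)
n,_,st,ce=cv2.connectedComponentsWithStats(bk)
print("black",[(x,c) for x,c in zip(st.tolist(),ce.tolist()) if x[4]>40][1:])
E
```

```text
brass [([305, 135, 4, 9, 22], [306.1363636363636, 138.36363636363637]), ([340, 135, 13, 2, 19], [346.36842105263156, 135.31578947368422]), ([354, 135, 16, 42, 344], [364.3720930232558, 152.6656976744186]), ([318, 153, 10, 23, 198], [322.64646464646466, 164.06565656565655]), ([305, 171, 4, 26, 69], [306.2173913043478, 182.68115942028984]), ([313, 187, 9, 30, 244], [317.13524590163934, 201.40573770491804]), ([365, 194, 5, 16, 59], [367.23728813559325, 202.01694915254237]), ([305, 204, 4, 34, 99], [306.32323232323233, 221.37373737373738]), ([357, 213, 13, 35, 312], [363.9583333333333, 228.84615384615384]), ([320, 224, 9, 22, 170], [323.45882352941175, 235.07647058823528]), ([305, 245, 6, 10, 36], [306.55555555555554, 250.5]), ([364, 249, 6, 6, 24], [366.2083333333333, 251.5])]
black [([328, 151, 26, 27, 610], [340.5852459016393, 163.24590163934425]), ([322, 186, 37, 33, 1057], [340.1504257332072, 202.22894985808892]), ([317, 224, 36, 29, 673], [338.8558692421991, 238.6953937592868])]
```

View pics/w1c.png

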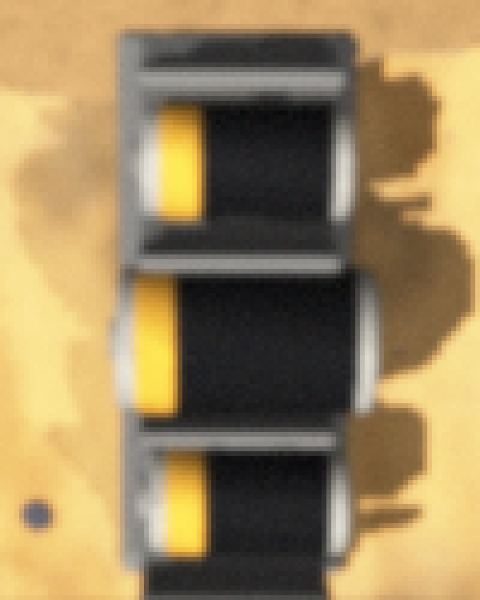

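```bash
python3 - <<'E'
from h import *
d=np.load("pics/w1.npz");s=dict(position=d["pos"],tcp_rot=d["rot"]);c=cam("wrist",s);print("cam",c[3])
P=lambda u,v,z:ray(c,u,v,z)
a,b=P(312.5,201.5,.040),P(364,202,.040);print("ends",a,b,np.linalg.norm(a-b),(a+b)/2)
for t,u,v in[("brass thin1",322.6,164.1),("brass fat",317.1,201.4),("brass thin2",323.5,235.1)]:print(t,P(u,v,.03))
print("width",P(336,187,.029),P(336,217,.029))
for t,u,v in[("cadTL",310.4,137.7),("TR",358.5,137.2),("BL",310.5,248)]:print(t,P(u,v,.02))
# divider top lines: (crop) y 83@240 , 264@240, 440@240
for u,v in[(335,147.3),(335,185),(335,221.7)]:print("div",P(u,v,.042))
im=cv2.imread("pics/w1_raw.png")
print(im[201,304:324].tolist());print(im[201,355:372].tolist())
E
```

```text
cam [ 0.4962 -0.1713  0.3855]
ends [ 0.4756 -0.2559  0.04  ] [ 0.5317 -0.2602  0.04  ] 0.05632830499378681 [ 0.5037 -0.2581  0.04  ]
brass thin1 [ 0.4892 -0.2171  0.03  ]
brass fat [ 0.4802 -0.2586  0.03  ]
brass thin2 [ 0.4846 -0.2991  0.03  ]
width [ 0.5024 -0.2437  0.029 ] [ 0.5003 -0.2786  0.029 ]
cadTL [ 0.4777 -0.1884  0.02  ]
TR [ 0.5306 -0.1914  0.02  ]
BL [ 0.4676 -0.318   0.02  ]
div [ 0.5036 -0.1989  0.042 ]
div [ 0.5012 -0.2388  0.042 ]
div [ 0.4987 -0.28    0.042 ]
[[126, 201, 238], [127, 200, 237], [134, 199, 234], [147, 190, 221], [170, 192, 205], [188, 199, 205], [197, 207, 211], [196, 210, 216], [178, 212, 233], [132, 220, 248], [94, 226, 252], [79, 225, 253], [82, 225, 252], [84, 226, 252], [77, 219, 251], [76, 215, 250], [64, 191, 241], [56, 139, 191], [41, 73, 98], [35, 41, 44]]
[[34, 32, 32], [32, 31, 33], [33, 30, 32], [46, 48, 47], [106, 110, 113], [165, 173, 176], [188, 198, 202], [180, 189, 194], [146, 158, 166], [97, 117, 137], [69, 103, 129], [63, 100, 129], [69, 101, 131], [69, 103, 130], [65, 100, 130], [65, 101, 131], [64, 103, 132]]
```

The crop confirms it: the middle cell (silver ends at crop x 115 and 380, y 272–415) is about 59 mm long and 35 mm wide, matching the D cell. Its neighbours are clearly smaller, and its button points to world -x. I'm descending on it with the fingers straddling its ends.

Request:
apply_moves:
  plan: "-0.2 0.13 0.5 0 0 0;-0.2 0.12 0.5 0 0 0;0 0 0.6 0 0 0;0 0 0.6 0 0 0;0 0 0.6 0 0 0;0 0 0.6 0 0 0;0 0 0.4 0 0 0;0 0 0.25 0 0 0;0 0 0.1 0 0 0;0 0 0 0 0 0"
  gripper: 0.75

```text
time_s: 3.07
position: [0.5013, -0.2609, 0.0142]
tcp_rot: [[0.07, 0.998, -0.001], [0.998, -0.07, 0.001], [0.001, -0.001, -1.0]]
force: [0.2, -0.1, -0.3]
opening: 0.877
grasp_force: 0.0
```

Request:
apply_moves:
  plan: "0 0 0 0 0 0;0 0 0 0 0 0;0 0 0 0 0 0;0 0 0 0 0 0;0 0 0 0 0 0;0 0 0 0 0 0"
  gripper: -1

```text
time_s: 3.57
position: [0.5026, -0.2606, 0.0163]
tcp_rot: [[0.068, 0.998, 0.001], [0.998, -0.068, -0.001], [-0.001, 0.001, -1.0]]
force: [-0.8, -0.7, 6.8]
opening: 0.706
grasp_force: 30.0
```

Request:
apply_moves:
  plan: "0 0 -0.1 0 0 0;0 0 -0.2 0 0 0;0 0 -0.4 0 0 0;0 0 -0.5 0 0 0;0 0 -0.5 0 0 0;0 0 -0.3 0 0 0;0 0 0 0 0 0;0 0 0 0 0 0"

```text
time_s: 4.23
position: [0.5026, -0.2604, 0.1161]
tcp_rot: [[0.068, 0.998, 0.002], [0.998, -0.068, -0.001], [-0.001, 0.002, -1.0]]
force: [-0.4, 0.3, -1.3]
opening: 0.704
grasp_force: 30.0
```

```bash
python3 - <<'E'
from h import *
s,im=snap("w2")
bgr=im[:,:,::-1].copy()
t=capture("top")[:,:,::-1]
cv2.imwrite("pics/w2v.png",np.vstack([bgr[120:400,100:540],cv2.resize(t[180:250,360:470],(440,280),interpolation=3)]))
E
```

```text
snap 4.2333 [ 0.5026 -0.2604  0.1161]
[[ 0.0678  0.9977  0.002 ]
 [ 0.9977 -0.0678 -0.0015]
 [-0.0013  0.0021 -1.    ]]
```

View pics/w2v.png

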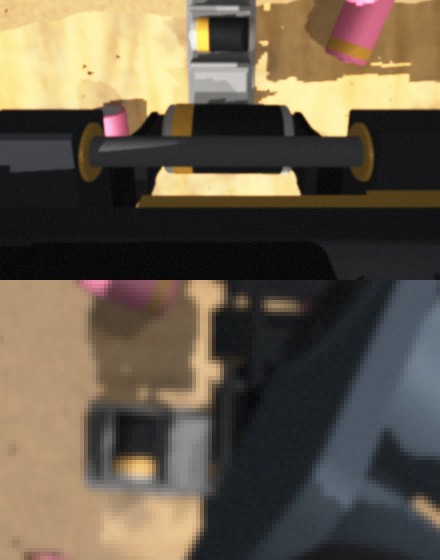

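The top slot region is empty and the cell is held level between the fingers (wrist crop (230,140)). The thin cells are still in the caddy. Next I lay it on the free bench near (0.53,-0.03).

Request:
apply_moves:
  plan: "0.5 0.04 0 0 0 0;0.77 0.04 0 0 0 0;0.77 0.04 0 0 0 0;0.77 0.04 0 0 0 0;0.77 0.04 0 0 0 0;0.77 0.04 0.1 0 0 0;0.28 0 0.4 0 0 0;0 0 0.5 0 0 0;0 0 0.5 0 0 0;0 0 0.3 0 0 0"

```text
time_s: 5.17
position: [0.5276, -0.0287, 0.0216]
tcp_rot: [[0.066, 0.998, -0.006], [0.998, -0.066, 0.001], [0.001, -0.006, -1.0]]
force: [0.1, -0.2, -1.8]
opening: 0.702
grasp_force: 30.0
```

Request:
apply_moves:
  plan: "0 0 0.2 0 0 0;0 0 0.08 0 0 0;0 0 0 0 0 0;0 0 0 0 0 0"

```text
time_s: 5.5
position: [0.53, -0.0303, 0.011]
tcp_rot: [[0.068, 0.998, 0.0], [0.998, -0.068, 0.0], [0.0, 0.0, -1.0]]
force: [-0.3, -0.2, -0.6]
opening: 0.698
grasp_force: 30.0
```

Request:
apply_moves:
  plan: "0 0 0.04 0 0 0;0 0 0.04 0 0 0;0 0 0.02 0 0 0;0 0 0 0 0 0;0 0 0 0 0 0"

```text
time_s: 5.92
position: [0.53, -0.0301, 0.0064]
tcp_rot: [[0.068, 0.998, 0.001], [0.998, -0.068, -0.0], [-0.0, 0.001, -1.0]]
force: [-0.4, -0.3, -1.0]
opening: 0.698
grasp_force: 30.0
```

Request:
apply_moves:
  plan: "0 0 0.03 0 0 0;0 0 0 0 0 0;0 0 0 0 0 0"

```text
time_s: 6.17
position: [0.5298, -0.03, 0.0045]
tcp_rot: [[0.068, 0.998, -0.0], [0.998, -0.068, 0.0], [0.0, -0.0, -1.0]]
force: [-0.6, 0.4, -1.3]
opening: 0.703
grasp_force: 30.0
```

Request:
apply_moves:
  plan: "0 0 0.02 0 0 0;0 0 0 0 0 0;0 0 0 0 0 0"

```text
time_s: 6.42
position: [0.5298, -0.03, 0.0043]
tcp_rot: [[0.068, 0.998, 0.0], [0.998, -0.068, -0.0], [-0.0, 0.0, -1.0]]
force: [-1.1, -0.7, 6.0]
opening: 0.7
grasp_force: 30.0
```

Request:
apply_moves:
  plan: "0 0 -0.01 0 0 0;0 0 0 0 0 0;0 0 0 0 0 0;0 0 0 0 0 0;0 0 -0.2 0 0 0;0 0 -0.4 0 0 0;0 0 -0.7 0 0 0;0 0 -0.8 0 0 0;0 0 -0.8 0 0 0;0 0 -0.7 0 0 0"
  gripper: 0.8

```text
time_s: 7.25
position: [0.5298, -0.03, 0.187]
tcp_rot: [[0.068, 0.998, 0.001], [0.998, -0.068, -0.0], [-0.0, 0.001, -1.0]]
force: [0.8, -1.0, -0.6]
opening: 0.898
grasp_force: 0.0
```

Request:
apply_moves:
  plan: "0.6 0 -0.4 0 0 0;0.8 0 0 0 0 0;0.6 0 0 0 0 0;0 0 0 0 0 0;0 0 0 0 0 0;0 0 0 0 0 0"

```text
time_s: 7.75
position: [0.5363, 0.0696, 0.2043]
tcp_rot: [[0.067, 0.998, -0.0], [0.998, -0.067, -0.001], [-0.001, -0.0, -1.0]]
force: [-0.4, -0.1, 0.1]
opening: 0.897
grasp_force: 0.0
```

```bash
python3 - <<'E'
from h import *
s,im=snap("w3")
E
```

```text
snap 7.75 [0.5363 0.0696 0.2043]
[[ 0.0671  0.9977 -0.0002]
 [ 0.9977 -0.0671 -0.0005]
 [-0.0005 -0.0001 -1.    ]]
```

View pics/w3_raw.png

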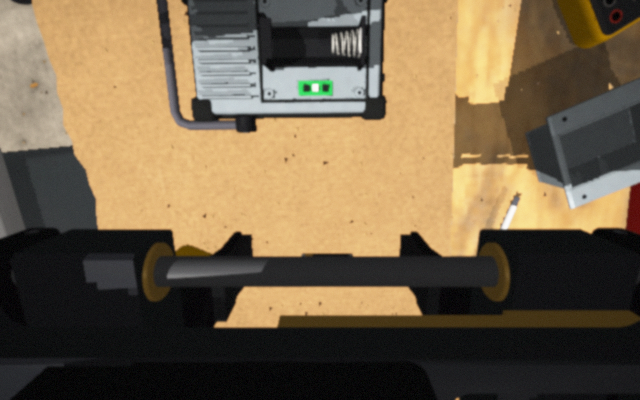

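The lamp's near half is at the top edge: the coil spring at (347,43), handle on the left. I'll move on to get the whole lamp in view.

Request:
apply_moves:
  plan: "0.5 -0.1 0 0 0 0;0.5 -0.1 0 0 0 0;0.5 -0.1 0 0 0 0;0.5 -0.2 0 0 0 0;0.4 -0.1 0 0 0 0;0 0 0 0 0 0;0 0 0 0 0 0;0 0 0 0 0 0"

```text
time_s: 8.47
position: [0.5152, 0.19, 0.2039]
tcp_rot: [[0.069, 0.998, -0.0], [0.998, -0.069, -0.001], [-0.001, -0.0, -1.0]]
force: [-0.2, 0.1, 0.6]
opening: 0.895
grasp_force: 0.0
```

```bash
python3 - <<'E'
from h import *
s,im=snap("w4")
cv2.imwrite("pics/w4c.png",cv2.resize(im[20:230,150:430,::-1],None,fx=2.8,fy=2.8,interpolation=3))
E
```

```text
snap 8.4667 [0.5152 0.19   0.2039]
[[ 0.0692  0.9976 -0.0003]
 [ 0.9976 -0.0692 -0.0008]
 [-0.0008 -0.0002 -1.    ]]
```

View pics/w4c.png

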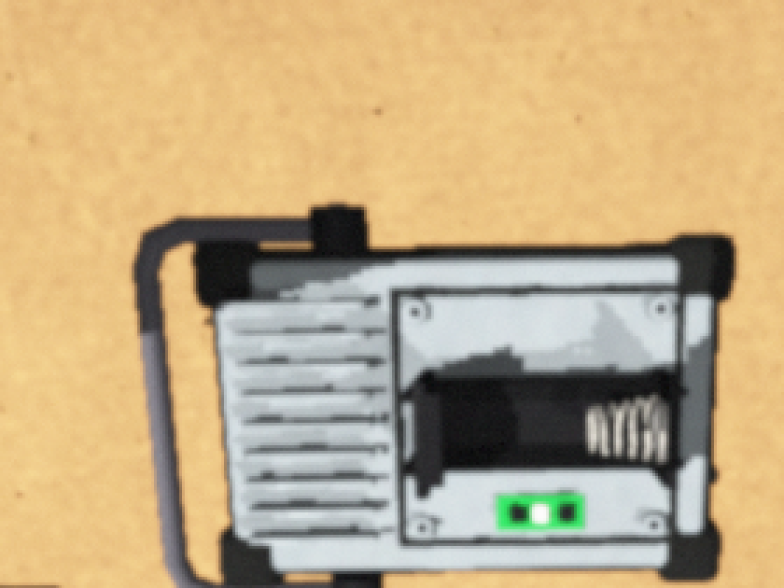

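Crop of the lamp: contact wall and lip at crop x 413–442, y 370–497 (left). The coil spring is at crop (587–668, 395–460) on the right. So lamp +x points to world -x, as taken.

```bash
python3 - <<'E'
from h import *
d=np.load("pics/w4.npz");s=dict(position=d["pos"],tcp_rot=d["rot"]);c=cam("wrist",s)
im=cv2.imread("pics/w4_raw.png");g=cv2.cvtColor(im,cv2.COLOR_BGR2GRAY)
C=lambda x,y,z:ray(c,150+x/2.8,20+y/2.8,z)
le=C(442,433,.0655);sf=C(587,427,.043);print("lip edge",le,"spring front",sf,"gap",np.linalg.norm((le-sf)[:2]))
print("wall ends",C(426,370,.0655),C(426,497,.0655))
print("coil ends",C(593,397,.043),C(593,459,.043),"spring root",C(668,427,.043))
for t,x,y,z in[("bez TR",733,240,.02),("bez BR",716,578,.02),("bez TL",197,245,.02),("handle L",137,330,.018),("pivT",338,207,.018)]:print(t,C(x,y,z))
l=cv2.createLineSegmentDetector().detect(g)[0][:,0]
for x1,y1,x2,y2 in l:
    if np.hypot(x2-x1,y2-y1)>28 and 200<x1<410 and 90<y1<228:
        a,b=ray(c,x1,y1,.02),ray(c,x2,y2,.02);v=(b-a)[:2];an=np.degrees(np.arctan2(v[1],v[0]))%90
        print(np.round([x1,y1,x2,y2]),"ang%90 %.1f len %.3f"%(an,np.linalg.norm(v)),np.round((a+b)/2,3)[:2])
E
```

```text
lip edge [0.5005 0.2102 0.0655] spring front [0.551  0.2052 0.043 ] gap 0.05073190209534473
wall ends [0.497  0.2314 0.0655] [0.4932 0.1887 0.0655]
coil ends [0.5536 0.2158 0.043 ] [0.5526 0.1935 0.043 ] spring root [0.5799 0.2032 0.043 ]
bez TR [0.6092 0.2665 0.02  ]
bez BR [0.602  0.1371 0.02  ]
bez TL [0.4138 0.2783 0.02  ]
handle L [0.3861 0.2496 0.018 ]
pivT [0.4664 0.288  0.018 ]Traceback (most recent call last):
  File "<stdin>", line 13, in <module>
ValueError: unsupported format character ' ' (0x20) at index 6
```

```bash
python3 - <<'E'
from h import *
d=np.load("pics/w4.npz");s=dict(position=d["pos"],tcp_rot=d["rot"]);c=cam("wrist",s)
im=cv2.imread("pics/w4_raw.png");g=cv2.cvtColor(im,cv2.COLOR_BGR2GRAY)
l=cv2.createLineSegmentDetector().detect(g)[0][:,0]
for x1,y1,x2,y2 in l:
    if np.hypot(x2-x1,y2-y1)>25 and 200<x1<412 and 90<y1<228:
        a,b=ray(c,x1,y1,.02),ray(c,x2,y2,.02);v=(b-a)[:2];an=(np.degrees(np.arctan2(v[1],v[0]))+45)%90-45
        print(np.round([x1,y1,x2,y2]),"ang",round(an,1),"len",round(np.linalg.norm(v),3),np.round((a+b)/2,3)[:2])
E
```

```text
[249. 223. 384. 220.] ang -2.9 len 0.151 [0.503 0.149]
[381. 187. 308. 188.] ang -3.5 len 0.079 [0.536 0.186]
[283. 108. 389. 106.] ang -3.2 len 0.109 [0.532 0.271]
[407. 129. 404. 184.] ang -3.1 len 0.058 [0.602 0.214]
[389. 124. 303. 126.] ang -3.1 len 0.089 [0.541 0.252]
[400. 211. 401. 184.] ang -3.2 len 0.029 [0.596 0.171]
[388. 112. 292. 113.] ang -3.3 len 0.099 [0.536 0.265]
[386. 214. 293. 215.] ang -3.2 len 0.103 [0.529 0.156]
[212.  97. 258.  97.] ang -3.9 len 0.047 [0.43  0.287]
[401. 179. 403. 128.] ang -2.9 len 0.054 [0.599 0.218]
[291. 198. 291. 171.] ang -4.2 len 0.03 [0.478 0.194]
[289. 122. 389. 121.] ang -3.2 len 0.103 [0.535 0.256]
[292. 127. 293. 157.] ang -4.4 len 0.031 [0.484 0.239]
[297. 212. 386. 210.] ang -3.2 len 0.098 [0.531 0.16 ]
[206. 115. 217. 223.] ang -3.0 len 0.116 [0.395 0.213]
[338. 153. 391. 151.] ang -1.9 len 0.055 [0.559 0.223]
[288. 201. 241. 202.] ang -3.6 len 0.052 [0.447 0.177]
[290. 169. 288. 124.] ang -3.3 len 0.047 [0.48  0.233]
[284. 211. 241. 212.] ang -3.7 len 0.048 [0.444 0.165]
[283. 191. 239. 192.] ang -3.1 len 0.048 [0.445 0.188]
[
[... 173 characters left out ...]
236. 150.] ang -2.7 len 0.045 [0.446 0.233]
[276. 138. 236. 140.] ang -2.1 len 0.042 [0.446 0.244]
[242. 208. 278. 206.] ang -0.7 len 0.04 [0.442 0.17 ]
[278. 160. 237. 161.] ang -2.7 len 0.044 [0.445 0.222]
[227. 133. 233. 199.] ang -3.0 len 0.071 [0.415 0.217]
[244. 187. 278. 187.] ang -3.4 len 0.037 [0.446 0.193]
[258. 145. 287. 146.] ang -5.4 len 0.03 [0.463 0.236]
[237. 178. 288. 177.] ang -3.7 len 0.055 [0.448 0.203]
[241. 167. 288. 167.] ang -4.2 len 0.051 [0.452 0.215]
[233. 157. 287. 157.] ang -3.6 len 0.057 [0.448 0.226]
[230. 204. 225. 138.] ang -3.2 len 0.072 [0.412 0.212]
[382. 224. 311. 225.] ang -3.4 len 0.08 [0.536 0.144]
[366. 128. 383. 147.] ang 37.9 len 0.027 [0.57  0.237]
```

Request:
apply_moves:
  plan: "-0.5 0.1 0 0 0 0;-0.75 0.1 0 0 0 0;-0.75 0.1 0 0 0 0;-0.75 0.1 0 0 0 0;-0.7 0.1 0 0 0 0;-0.32 0.07 0 0 0 0;0 0 0 0 0 0;0 0 0 0 0 0;0 0 0 0 0 0"

```text
time_s: 9.27
position: [0.5301, 0.0011, 0.2039]
tcp_rot: [[0.069, 0.998, -0.001], [0.998, -0.069, 0.001], [0.0, -0.001, -1.0]]
force: [0.8, -0.3, 0.2]
opening: 0.904
grasp_force: 0.0
```

```bash
python3 - <<'E'
from h import *
s,im=snap("w5");c=cam("wrist",s)
im=im[:,:,::-1].copy();hsv=cv2.cvtColor(im,cv2.COLOR_BGR2HSV)
br=cv2.inRange(hsv,(18,130,140),(32,255,255));br[240:]=0
n,_,st,ce=cv2.connectedComponentsWithStats(br)
for x,p in zip(st,ce):
    if 40<x[4]<5000:print("brass",x,p,ray(c,*p,.022))
bk=((im.max(2)<48)*255).astype(np.uint8);bk[228:]=0
n,_,st,ce=cv2.connectedComponentsWithStats(bk)
for x,p in zip(st,ce):
    if 200<x[4]<60000:print("black",x,p,ray(c,*p,.02))
p=proj(c,[.5308,-.03,.017])[0];print(p);u,v=int(p[0]),int(p[1])
cv2.imwrite("pics/w5c.png",cv2.resize(im[max(0,v-50):v+50,u-70:u+70],None,fx=5,fy=5,interpolation=3))
E
```

```text
snap 9.2667 [0.5301 0.0011 0.2039]
[[ 0.0695  0.9976 -0.0007]
 [ 0.9976 -0.0695  0.0005]
 [ 0.0005 -0.0007 -1.    ]]
brass [463   0  22  35 465] [471.9054  13.1419] [0.681  0.1584 0.022 ]
brass [626 157  13  15 111] [631.2072 163.1351] [0.8551 0.0032 0.022 ]
brass [585 187  27  24 235] [600.6894 198.817 ] [ 0.8283 -0.0339  0.022 ]
brass [ 150  193   86   47 2060] [187.4879 222.9495] [ 0.3743 -0.0301  0.022 ]
brass [305 198   9  29 222] [309.3333 212.6261] [ 0.5105 -0.0276  0.022 ]
brass [602 212  15  15 115] [609.287  221.1739] [ 0.8413 -0.0604  0.022 ]
black [ 187    0  203   63 2067] [285.7267  41.2395] [0.5015 0.1468 0.02  ]
black [ 540   54   40   63 1517] [558.8945  87.5748] [0.772  0.0851 0.02  ]
black [588  80  52  33 569] [615.0299  95.993 ] [0.8296 0.0729 0.02  ]
black [   0  107   55  121 1991] [ 20.6042 162.8649] [0.2072 0.0482 0.02  ]
black [315 197  37  28 954] [332.5933 210.6038] [ 0.5362 -0.0276  0.02  ]
[327.876  212.2799]
```

View pics/w5c.png

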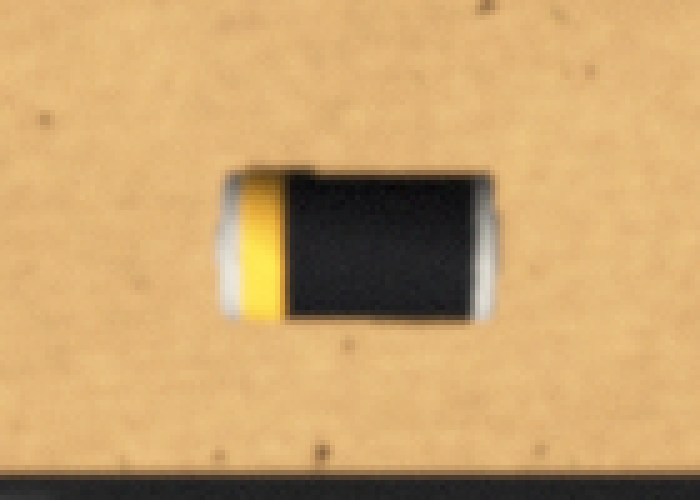

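The cell lies alone on the bench at crop x 218–497, y 172–322. Its button end is left (world -x) and its origin is at about (0.5315,-0.0295). Now I turn 90° and regrip it across its diameter.

Request:
apply_moves:
  plan: "0 0 0 0 0 -0.0192;0 0 0 0 0 -0.0192;0 0 0 0 0 -0.0192;0 0 0 0 0 -0.0192;0 0 0 0 0 -0.0192;0 0 0 0 0 -0.0192;0 0 0 0 0 -0.0192;0 0 0 0 0 -0.0192;0 0 0 0 0 -0.0192;0 0 0 0 0 -0.0192"

```text
time_s: 10.15
position: [0.5301, 0.003, 0.204]
tcp_rot: [[-0.911, 0.411, -0.0], [0.411, 0.911, 0.0], [0.0, 0.0, -1.0]]
force: [-0.8, -0.5, 0.5]
opening: 0.899
grasp_force: 0.0
```

Request:
apply_moves:
  plan: "0 0 0 0 0 -0.0192;0 0 0 0 0 -0.0192;0 0 0 0 0 -0.0192;-0.03 -0.3 0.2 0 0 0;-0.04 -0.31 0.4 0 0 0;0 0 0.7 0 0 0;0 0 0.7 0 0 0;0 0 0.7 0 0 0;0 0 0 0 0 0;0 0 0 0 0 0"

```text
time_s: 10.98
position: [0.5302, -0.0278, 0.0676]
tcp_rot: [[-0.998, 0.069, -0.005], [0.069, 0.998, 0.002], [0.005, 0.001, -1.0]]
force: [1.1, -0.3, 0.8]
opening: 0.9
grasp_force: 0.0
```

Request:
apply_moves:
  plan: "-0.03 -0.03 0.3 0 0 0;0 0 0.4 0 0 0;0 0 0.3 0 0 0;0 0 0.2 0 0 0;0 0 0.07 0 0 0;0 0 0 0 0 0;0 0 0 0 0 0"

```text
time_s: 11.57
position: [0.5342, -0.0308, 0.0069]
tcp_rot: [[-0.998, 0.07, 0.002], [0.07, 0.998, -0.001], [-0.002, -0.0, -1.0]]
force: [-0.4, -0.1, -0.3]
opening: 0.9
grasp_force: 0.0
```

Request:
apply_moves:
  plan: "0 0 0 0 0 0;0 0 0 0 0 0;0 0 0 0 0 0;0 0 0 0 0 0;0 0 0 0 0 0;0 0 0 0 0 0;0 0 0 0 0 0;0 0 0 0 0 0"
  gripper: -1

```text
time_s: 12.23
position: [0.5331, -0.0308, 0.0055]
tcp_rot: [[-0.998, 0.071, -0.0], [0.071, 0.998, 0.0], [0.0, 0.0, -1.0]]
force: [0.4, -1.2, -0.5]
opening: 0.382
grasp_force: 30.2
```

```bash
cat > geo.py <<'E'
import numpy as np,cv2
cell=np.array([[-29.75,-17],[29.75,-17],[29.75,-5],[31.75,-5],[31.75,5],[29.75,5],[29.75,17],[-29.75,17]],float)
def pose(th,X,Z):
    t=np.radians(th);e=np.array([[np.cos(t),np.sin(t)],[-np.sin(t),np.cos(t)]]);return (cell@e+[X,Z]).astype(np.float32)
def seg(a,b,n=40):return np.linspace(a,b,n)
lip=np.vstack([seg((26.75,19.5),(26.75,22.5)),seg((26.75,22.5),(40,22.5)),seg((26.75,19.5),(31.75,19.5)),seg((31.75,19.5),(31.75,-17))])
wall=np.vstack([seg((-49.75,12),(-49.75,-17)),seg((-49.75,12),(-60,12))])
def clr(P,O):return min(-cv2.pointPolygonTest(P,(float(x),float(y)),True) for x,y in O)
def check(th,X,Z):
    P=pose(th,X,Z)
    c=0
    for z in np.linspace(-9,9,37):   # spring disc: push until the cell's surface at that height
        xs=[a[0]+(b[0]-a[0])*(z-a[1])/(b[1]-a[1]) for a,b in zip(P,np.roll(P,-1,0)) if (a[1]-z)*(b[1]-z)<0]
        if xs:c=max(c,-24.75-min(xs))
    return clr(P,lip),clr(P,wall),P[:,1].min()+17,c
E
python3 - <<'E'
from geo import *
for w in[(25,-4,60),(25,-4,40),(25,-4,34),(25,-5,31),(25,-7,29),(25,-8.5,27),(25,-9,24),(23,-9,21),(20,-9,18),(17,-9,15.5),(14,-9,12.5),(11,-9,10),(8,-8.5,7),(5,-8,5),(2,-8,2.5),(0,-8,0.5)]:
    print(w,np.round(check(*w),1))
E
```

```text
(25, -4, 60) [30.  32.8 49.   0. ]
(25, -4, 40) [11.9 23.5 29.   0. ]
(25, -4, 34) [ 6.4 21.  23.   0.4]
(25, -5, 31) [ 4.1 18.8 20.   2.8]
(25, -7, 29) [ 3.2 16.2 18.   5.7]
(25, -8.5, 27) [ 2.  14.  16.   8.2]
(25, -9, 24) [ 1.6 12.3 13.  10.1]
(23, -9, 21) [ 2.6 11.3 10.7 11.5]
(20, -9, 18) [ 4.4 10.6  8.9 12.6]
(17, -9, 15.5) [ 3.9 10.2  7.5 13.4]
(14, -9, 12.5) [ 4.6  9.9  5.8 14. ]
(11, -9, 10) [ 5.2  9.9  4.6 14.4]
(8, -8.5, 7) [ 5.5 10.4  3.  14.1]
(5, -8, 5) [ 6.1 11.2  2.5 13.5]
(2, -8, 2.5) [ 5.6 11.6  1.5 13.2]
(0, -8, 0.5) [ 5.4 12.   0.5 13. ]
```

Request:
apply_moves:
  plan: "0 0 -0.1 0 0 0;0 0 -0.3 0 0 0;0 0 -0.5 0 0 0;0 0 -0.6 0 0 0;0 0 -0.6 0 0 0;0 0 -0.4 0 0 -0.0024;0 0 0 0 0 0;0 0 0 0 0 0;0 0 0 0 0 0"

```text
time_s: 12.98
position: [0.5323, -0.0306, 0.1299]
tcp_rot: [[-0.998, 0.056, -0.002], [0.056, 0.998, 0.0], [0.002, 0.0, -1.0]]
force: [0.2, -0.8, -0.4]
opening: 0.383
grasp_force: 30.0
```

```bash
python3 - <<'E'
from h import *
s,im=snap("w6");c=cam("wrist",s);A=np.array(s["tcp_rot"])
im=im[:,:,::-1].copy();hsv=cv2.cvtColor(im,cv2.COLOR_BGR2HSV)
br=cv2.inRange(hsv,(15,100,90),(32,255,255));
n,_,st,ce=cv2.connectedComponentsWithStats(br)
for x,p in zip(st,ce):
    if 100<x[4]<9000:
        for zt in(-.0115,-.0285): # tool z of axis / cell top
            P=ray(c,*p,s["position"][2]-zt);print(x,np.round(p),A.T@(P-s["position"]))
a=proj(c,[s["position"]+A@np.array([.0016+x,y,-.0115+z]) for x in(-.02975,.0213,.02975) for y in(-.017,0,.017) for z in(-.017,)]);print(a.round().tolist())
cv2.imwrite("pics/w6c.png",cv2.resize(im[130:330,170:480],None,fx=2.5,fy=2.5,interpolation=3))
E
```

```text
snap 12.9833 [ 0.5323 -0.0306  0.1299]
[[-0.9984  0.0557 -0.0017]
 [ 0.0557  0.9984  0.0005]
 [ 0.0017  0.0004 -1.    ]]
[ 545    5   95   27 2237] [597.  17.] [ 0.1086  0.1148 -0.0113]
[ 545    5   95   27 2237] [597.  17.] [ 0.1039  0.1021 -0.0283]
[ 74 159  31  14 378] [ 89. 165.] [ 0.0464 -0.1096 -0.0115]
[ 74 159  31  14 378] [ 89. 165.] [ 0.0486 -0.0972 -0.0285]
[236 243  11  57 346] [240. 270.] [-0.0069 -0.0426 -0.0115]
[236 243  11  57 346] [240. 270.] [ 0.0013 -0.0377 -0.0285]
[  72  286   50   42 1368] [ 94. 309.] [-0.0292 -0.1206 -0.0116]
[  72  286   50   42 1368] [ 94. 309.] [-0.0185 -0.1069 -0.0286]
[ 174  286  406   42 6591] [418. 315.] [-0.0323  0.0494 -0.0115]
[ 174  286  406   42 6591] [418. 315.] [-0.0213  0.044  -0.0285]
[518 393  37   7 214] [534. 396.] [-0.0845  0.119  -0.0116]
[518 393  37   7 214] [534. 396.] [-0.0676  0.1058 -0.0286]
[[288.0, 327.0], [324.0, 327.0], [360.0, 327.0], [284.0, 225.0], [324.0, 225.0], [363.0, 225.0], [284.0, 206.0], [323.0, 206.0], [363.0, 206.0]]
```

View pics/w6c.png

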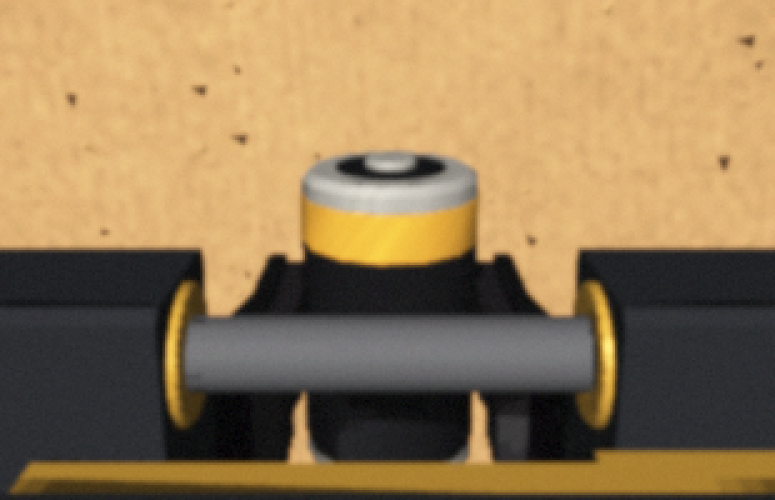

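The cell is held level and centred, button at crop (390,160) and band at y 235, which matches the 1.6 mm axial offset I took. Next I fly over the lamp and tilt the button end up.

Request:
apply_moves:
  plan: "0.05 0.5 0 0 0 0;0.05 0.75 0 0 0 0;0.05 0.75 0 0 0 0;0.05 0.75 0 0 0 0;0.05 0.75 0 0 0 0;0.05 0.75 0 0 0 0;0.06 0.49 0 0 0 0;0 0 0 0 0 0;0 0 0 0 0 0"

```text
time_s: 13.78
position: [0.5269, 0.2079, 0.1287]
tcp_rot: [[-0.999, 0.052, -0.003], [0.052, 0.999, -0.001], [0.003, -0.001, -1.0]]
force: [0.2, -0.8, -1.0]
opening: 0.377
grasp_force: 30.0
```

Request:
apply_moves:
  plan: "0 0 0 0 0.0174 0;0 0 0 0 0.0174 0;0 0 0 0 0.0174 0;0 0 0 0 0.0172 0;0 0 0 0 0 0;0 0 0 0 0 0"

```text
time_s: 14.28
position: [0.5287, 0.2049, 0.1284]
tcp_rot: [[-0.904, 0.058, -0.423], [0.053, 0.998, 0.024], [0.423, -0.001, -0.906]]
force: [-0.9, -0.6, -1.3]
opening: 0.382
grasp_force: 30.0
```

```bash
cat >> h.py <<'E'
S=np.array([.5272,.2072,.043]);a=np.radians(180-3.2);L=np.array([[np.cos(a),np.sin(a),0],[-np.sin(a)*-1*-1,np.cos(a),0],[0,0,1.]]).T
L=np.c_[[np.cos(a),np.sin(a),0],[-np.sin(a),np.cos(a),0],[0,0,1]]
off=np.array([1.6,11.5])
def where(s=None):
    s=s or bot.read_state();A=L.T@np.array(s["tcp_rot"]);p=L.T@(np.array(s["position"])-S)*1e3
    th=np.degrees(np.arctan2(A[2,0],A[0,0]));t=np.radians(th);e=np.array([[np.cos(t),np.sin(t)],[-np.sin(t),np.cos(t)]])
    c=p[[0,2]]+off@e
    print("cell th %.2f X %.1f Z %.1f  y %.1f yaw %.2f roll %.2f t %.2f"%(th,*c,p[1],np.degrees(np.arctan2(A[1,0],A[0,0])),np.degrees(np.arcsin(A[2,1])),s["time_s"]),"F",L.T@s["force"])
    return th,c,p
def rows(th0,c0,wps):
    def tcp(th,c):
        t=np.radians(th);e=np.array([[np.cos(t),np.sin(t)],[-np.sin(t),np.cos(t)]]);return np.array(c)-off@e,e
    for th,X,Z in wps:
        p0,e=tcp(th0,c0);p1,_=tcp(th,(X,Z));d=e@(p1-p0)/50   # tool x = ex, tool z = -ez
        print((th,X,Z),"%.3f 0 %.3f 0 %.4f 0"%(d[0],-d[1],(th-th0)/360));th0,c0=th,(X,Z)
E
python3 - <<'E'
from h import *
th,c,p=where()
rows(th,c,[(25,-4,40),(25,-4,34),(25,-5,31),(25,-7,29),(25,-9,27),(25,-10,24),(23,-10,21),(20,-9.5,18),(17,-9,15.5),(14,-9,12.5),(11,-9,10),(8,-8.5,7),(5,-8,5),(2,-8,2.5),(0,-8,0.5)])
E
```

```text
cell th 25.05 X -5.1 Z 96.5  y 2.2 yaw -0.16 roll -0.05 t 14.28 F [ 0.8254  0.6262 -1.2911]
(25, -4, 40) -0.459 0 1.032 0 -0.0002 0
(25, -4, 34) -0.051 0 0.109 0 0.0000 0
(25, -5, 31) -0.043 0 0.046 0 0.0000 0
(25, -7, 29) -0.053 0 0.019 0 0.0000 0
(25, -9, 27) -0.053 0 0.019 0 0.0000 0
(25, -10, 24) -0.043 0 0.046 0 0.0000 0
(23, -10, 21) -0.033 0 0.053 0 -0.0056 0
(20, -9.5, 18) -0.026 0 0.057 0 -0.0083 0
(17, -9, 15.5) -0.020 0 0.048 0 -0.0083 0
(14, -9, 12.5) -0.030 0 0.055 0 -0.0083 0
(11, -9, 10) -0.024 0 0.047 0 -0.0083 0
(8, -8.5, 7) -0.014 0 0.059 0 -0.0083 0
(5, -8, 5) -0.008 0 0.039 0 -0.0083 0
(2, -8, 2.5) -0.016 0 0.048 0 -0.0083 0
(0, -8, 0.5) -0.009 0 0.039 0 -0.0056 0
```

Request:
apply_moves:
  plan: "-0.15 0.044 0.33 0 0 0;-0.15 0 0.33 0 0 0;-0.11 0 0.24 0 0 0;0 0 0 0 0 0;0 0 0 0 0 0;0 0 0 0 0 0"

```text
time_s: 14.78
position: [0.5281, 0.209, 0.0819]
tcp_rot: [[-0.905, 0.055, -0.421], [0.05, 0.998, 0.024], [0.421, 0.0, -0.907]]
force: [0.5, -0.2, -1.1]
opening: 0.38
grasp_force: 30.0
```

```bash
python3 - <<'E'
from h import *
th,c,p=where()
for n in("top","scene"):
    im=capture(n)[:,:,::-1]
    r=im[165:275,180:280] if n=="top" else im[220:320,210:325]
    cv2.imwrite(f"pics/l_{n}.png",cv2.resize(r,(390,400),interpolation=3))
cv2.imwrite("pics/l1.png",np.hstack([cv2.imread("pics/l_top.png"),cv2.imread("pics/l_scene.png")]))
where()
E
```

```text
cell th 24.92 X -4.2 Z 50.0  y -1.9 yaw 0.03 roll 0.01 t 14.78 F [-0.5248  0.1643 -1.0621]
cell th 24.86 X -4.7 Z 50.3  y -2.0 yaw 0.04 roll 0.02 t 14.88 F [-0.4092  0.6988 -0.7257]
```

View pics/l1.png

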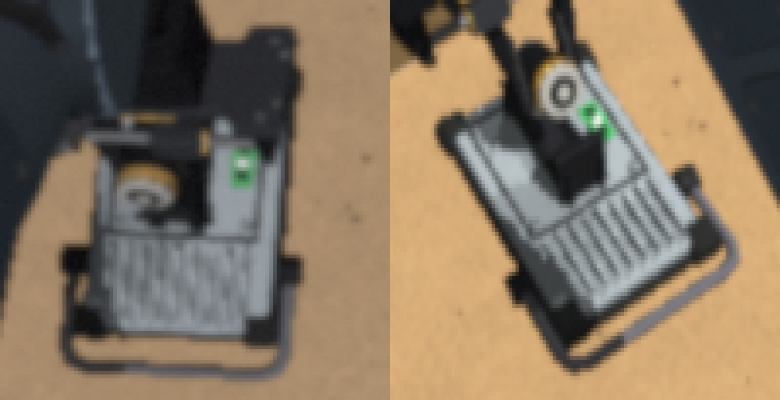

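The tilted cell stands over the lamp in both views, button face at left-crop (147,190) and lip block at about (190,215). That was more pictures than allowed, so from here I work by numbers only. I'm checking the sideways gap by projection.

```bash
python3 - <<'E'
from h import *
th,c,p=where();t=np.radians(th)
Y=p[1]
b=S+L@(np.array([c[0]+31.75*np.cos(t),Y,c[1]+31.75*np.sin(t)])/1e3)
pts={"button":b,"lip":S+L@np.array([.02675,0,.0225]),"lip+20":S+L@np.array([.034,.02,.0225]),"lip-20":S+L@np.array([.034,-.02,.0225]),"green":None}
for n,(x0,y0,sx,sy) in{"top":(180,165,3.9,400/110),"scene":(210,220,390/115,4)}.items():
    k=cam(n)
    for q,P in pts.items():
        if P is not None:
            u=proj(k,P)[0];print(n,q,u.round(1),"crop",((u-[x0,y0])*[sx,sy]).round())
    im=capture(n)[:,:,::-1].astype(np.uint8);h=cv2.cvtColor(im,cv2.COLOR_BGR2HSV)
    m=cv2.inRange(h,(15,90,90),(30,255,255));roi=np.zeros_like(m);(x1,x2,y1,y2)=(205,240,195,230) if n=="top" else(240,290,225,270);roi[y1:y2,x1:x2]=1
    # white-ish end face (silver)
    w=((im.min(2)>105)&(im.max(2).astype(int)-im.min(2)<40)&(roi>0));
    print(n,"silver pix",np.argwhere(w).mean(0)[::-1] if w.any() else None,w.sum())
E
```

```text
cell th 24.86 X -4.7 Z 50.3  y -2.0 yaw 0.04 roll 0.02 t 14.88 F [-0.4092  0.6988 -0.7257]
top button [216.8 219. ] crop [144. 196.]
top lip [222.3 221. ] crop [165. 204.]
top lip+20 [230.2 224.4] crop [196. 216.]
top lip-20 [213.8 223.5] crop [132. 213.]
top silver pix [225.7163 217.3121] 282
scene button [261.9 243. ] crop [176.  92.]
scene lip [264.3 254.3] crop [184. 137.]
scene lip+20 [272.8 252.6] crop [213. 131.]
scene lip-20 [258.6 259.8] crop [165. 159.]
scene silver pix [266.4319 255.653 ] 683
```

```bash
python3 - <<'E'
from h import *
th,c,p=where()
rows(th,c,[(25,-4,40),(25,-4,34),(25,-5,31),(25,-7,29)])
E
```

```text
cell th 24.87 X -4.7 Z 50.2  y -2.0 yaw 0.04 roll 0.02 t 14.98 F [ 0.4717  0.6007 -1.4361]
(25, -4, 40) -0.072 0 0.191 0 0.0004 0
(25, -4, 34) -0.051 0 0.109 0 0.0000 0
(25, -5, 31) -0.043 0 0.046 0 0.0000 0
(25, -7, 29) -0.053 0 0.019 0 0.0000 0
```

Request:
apply_moves:
  plan: "-0.036 -0.04 0.095 0 0 0;-0.036 0 0.096 0 0.0004 0;-0.025 0 0.055 0 0 0;-0.026 0 0.054 0 0 0;0 0 0 0 0 0;0 0 0 0 0 0;0 0 0 0 0 0"

```text
time_s: 15.57
position: [0.5272, 0.2071, 0.0648]
tcp_rot: [[-0.904, 0.055, -0.424], [0.05, 0.998, 0.024], [0.425, -0.0, -0.905]]
force: [0.2, -0.9, 0.1]
opening: 0.382
grasp_force: 30.0
```

```bash
python3 - <<'E'
from h import *
th,c,p=where()
rows(th,c,[(25,-5,31),(25,-7,29),(25,-9,27),(25,-10,24)])
E
```

```text
cell th 25.13 X -3.5 Z 32.9  y 0.1 yaw 0.02 roll -0.00 t 15.57 F [-0.2115  0.8717  0.141 ]
(25, -5, 31) -0.045 0 0.021 0 -0.0004 0
(25, -7, 29) -0.053 0 0.019 0 0.0000 0
(25, -9, 27) -0.053 0 0.019 0 0.0000 0
(25, -10, 24) -0.043 0 0.046 0 0.0000 0
```

Request:
apply_moves:
  plan: "-0.045 0 0.021 0 0 0;-0.053 0 0.019 0 0 0;-0.053 0 0.019 0 0 0;0 0 0 0 0 0;0 0 0 0 0 0"

```text
time_s: 15.98
position: [0.5316, 0.2069, 0.0592]
tcp_rot: [[-0.903, 0.055, -0.427], [0.05, 0.998, 0.024], [0.427, -0.0, -0.904]]
force: [-4.1, 0.2, 4.1]
opening: 0.386
grasp_force: 30.0
```

```bash
python3 - <<'E'
from h import *
from geo import check
th,c,p=where();print(np.round(check(th,*c),1))
rows(th,c,[(25,-9,27),(25,-10,24),(23,-10,21),(20,-9.5,18)])
E
```

```text
cell th 25.29 X -7.9 Z 27.2  y 0.0 yaw 0.03 roll -0.00 t 15.98 F [4.0626 0.0599 4.1191]
[ 2.1 14.6 16.2  7.4]
(25, -9, 27) -0.023 0 -0.005 0 -0.0008 0
(25, -10, 24) -0.043 0 0.046 0 0.0000 0
(23, -10, 21) -0.033 0 0.053 0 -0.0056 0
(20, -9.5, 18) -0.026 0 0.057 0 -0.0083 0
```

The spring force of 4.06 N matches the predicted 7.4 mm compression, so the frame is right. Continuing under the lip.

Request:
apply_moves:
  plan: "-0.023 0 0 0 0 0;-0.043 0 0.046 0 0 0;-0.033 0 0.053 0 -0.0056 0;0 0 0 0 0 0;0 0 0 0 0 0"

```text
time_s: 16.4
position: [0.5329, 0.2068, 0.0529]
tcp_rot: [[-0.917, 0.055, -0.396], [0.051, 0.998, 0.022], [0.397, -0.0, -0.918]]
force: [-5.8, 1.2, 3.8]
opening: 0.377
grasp_force: 30.0
```

```bash
python3 - <<'E'
from h import *
from geo import check
th,c,p=where();print(np.round(check(th,*c),1))
rows(th,c,[(23,-10,21),(20,-9.5,18),(17,-9,15.5),(14,-9,12.5),(11,-9,10)])
E
```

```text
cell th 23.36 X -8.8 Z 21.1  y 0.0 yaw 0.04 roll -0.02 t 16.40 F [ 5.8673 -0.8355  3.8082]
[ 2.3 11.4 10.6 11.3]
(23, -10, 21) -0.023 0 -0.008 0 -0.0010 0
(20, -9.5, 18) -0.026 0 0.057 0 -0.0083 0
(17, -9, 15.5) -0.020 0 0.048 0 -0.0083 0
(14, -9, 12.5) -0.030 0 0.055 0 -0.0083 0
(11, -9, 10) -0.024 0 0.047 0 -0.0083 0
```

Request:
apply_moves:
  plan: "-0.045 0 0.05 0 -0.0083 0;-0.02 0 0.048 0 -0.0083 0;-0.03 0 0.055 0 -0.0083 0;0 0 0 0 0 0;0 0 0 0 0 0"

```text
time_s: 16.82
position: [0.5337, 0.2067, 0.044]
tcp_rot: [[-0.967, 0.055, -0.249], [0.053, 0.999, 0.013], [0.25, -0.001, -0.968]]
force: [-6.3, 0.7, 5.1]
opening: 0.382
grasp_force: 30.0
```

```bash
python3 - <<'E'
from h import *
from geo import check
th,c,p=where();print(np.round(check(th,*c),1))
rows(th,c,[(11,-9,10),(8,-8.5,7),(5,-8,5),(2,-8,2.5),(0,-8,0.5)])
E
```

```text
cell th 14.46 X -7.8 Z 12.6  y 0.2 yaw 0.06 roll -0.05 t 16.82 F [ 6.3055 -0.3405  5.0803]
[ 3.5 11.   5.7 12.9]
(11, -9, 10) -0.049 0 0.042 0 -0.0096 0
(8, -8.5, 7) -0.014 0 0.059 0 -0.0083 0
(5, -8, 5) -0.008 0 0.039 0 -0.0083 0
(2, -8, 2.5) -0.016 0 0.048 0 -0.0083 0
(0, -8, 0.5) -0.009 0 0.039 0 -0.0056 0
```

Request:
apply_moves:
  plan: "-0.05 0 0.042 0 -0.0096 0;-0.02 0 0.059 0 -0.0083 0;-0.012 0 0.039 0 -0.0083 0;0 0 0 0 0 0;0 0 0 0 0 0"

```text
time_s: 17.23
position: [0.5356, 0.2064, 0.0355]
tcp_rot: [[-0.995, 0.055, -0.089], [0.054, 0.999, 0.004], [0.089, -0.001, -0.996]]
force: [-6.7, 0.6, 1.8]
opening: 0.385
grasp_force: 30.0
```

```bash
python3 - <<'E'
from h import *
from geo import check
th,c,p=where();print(np.round(check(th,*c),1))
rows(th,c,[(2,-8,2.5),(0,-8,0.5)])
E
```

```text
cell th 5.10 X -7.9 Z 4.1  y 0.3 yaw 0.07 roll -0.07 t 17.23 F [ 6.6756 -0.1809  1.8365]
[ 6.1 11.3  1.6 13.4]
(2, -8, 2.5) -0.018 0 0.030 0 -0.0086 0
(0, -8, 0.5) -0.009 0 0.039 0 -0.0056 0
```

Request:
apply_moves:
  plan: "-0.018 0 0.03 0 -0.0086 0;-0.009 0 0.035 0 -0.0056 0;0 0 0 0 0 0;0 0 0 0 0 0;0 0 0 0 0 0"

```text
time_s: 17.65
position: [0.5372, 0.2061, 0.0323]
tcp_rot: [[-0.999, 0.054, 0.0], [0.054, 0.999, -0.002], [-0.0, -0.002, -1.0]]
force: [-7.7, 0.5, 6.8]
opening: 0.379
grasp_force: 30.8
```

```bash
python3 - <<'E'
from h import *
from geo import check
th,c,p=where();print(np.round(check(th,*c),1),bot.read_state()["moment"])
E
```

```text
cell th -0.01 X -8.5 Z 0.8  y 0.6 yaw 0.08 roll -0.09 t 17.65 F [ 7.6979 -0.0583  6.7573]
[ 5.7 11.5  0.8 13.5] [0.0514 1.1924 0.0115]
```

Request:
apply_moves:
  plan: "0 0 0 0 -0.004 0;0 0 0.01 0 0 0;0 0 0 0 0 0;0 0 0 0 0 0"

```text
time_s: 17.98
position: [0.5374, 0.206, 0.0321]
tcp_rot: [[-0.998, 0.054, 0.025], [0.054, 0.999, -0.003], [-0.026, -0.002, -1.0]]
force: [-7.9, -0.7, 7.6]
opening: 0.385
grasp_force: 32.1
```

Request:
apply_moves:
  plan: "0.03 0 0 0 0 0;0.03 0 0 0 0 0;0.03 0 0 0 0 0;0.03 0 0 0 0 0;0 0 0 0 0 0;0 0 0 0 0 0"

```text
time_s: 18.48
position: [0.5362, 0.2061, 0.0322]
tcp_rot: [[-0.998, 0.055, 0.035], [0.055, 0.999, -0.002], [-0.035, -0.0, -0.999]]
force: [-0.1, -4.8, 3.2]
opening: 0.38
grasp_force: 31.3
```

```bash
python3 - <<'E'
from h import *
from geo import check
th,c,p=where();print(np.round(check(th,*c),1),bot.read_state()["moment"])
E
```

```text
cell th -1.99 X -7.1 Z 0.6  y 0.6 yaw 0.06 roll -0.03 t 18.48 F [-0.1215  4.8404  3.2492]
[ 4.6 12.3 -0.4 12.4] [-0.906  -0.0838  0.1571]
```

Request:
apply_moves:
  plan: "0 0 0 0 0 0;0 0 0 0 0 0;0 0 0 0 0 0;0 0 0 0 0 0;0 0 0 0 0 0;0 0 0 0 0 0"

```text
time_s: 18.98
position: [0.5362, 0.2061, 0.0322]
tcp_rot: [[-0.998, 0.055, 0.034], [0.055, 0.998, -0.002], [-0.035, -0.0, -0.999]]
force: [-0.3, -5.0, 3.5]
opening: 0.386
grasp_force: 31.3
```

```bash
python3 - <<'E'
from h import *
where();s=bot.read_state();print(s["moment"],s["qvel"],s["tau"])
im=capture("wrist")[:,:,::-1].copy();cv2.imwrite("pics/ins_raw.png",im)
c=cam("wrist",s);A=np.array(s["tcp_rot"])
hsv=cv2.cvtColor(im,cv2.COLOR_BGR2HSV);m=cv2.inRange(hsv,(18,110,70),(32,255,255));m[:,:270]=0;m[:,385:]=0;m[280:]=0
n,_,st,ce=cv2.connectedComponentsWithStats(m)
for x,q in zip(st,ce):
    if 20<x[4]<9000:print("brass",x,q)
for P in([.0016+.0213,0,-.0285],[.0016+.0213,.017,-.0115],[.0016+.02975,0,-.0285]):print(proj(c,s["position"]+A@np.array(P)))
print("lip edge px",proj(c,[S+L@np.array([.02675,y,.0225]) for y in(-.016,0,.016)]))
E
```

```text
cell th -1.98 X -7.1 Z 0.6  y 0.6 yaw 0.05 roll -0.02 t 18.98 F [0.0549 4.9738 3.5284]
[-0.9617 -0.122   0.1465] [ 0.0647 -0.0209 -0.1027 -0.0351  0.0955 -0.0411] [  2.7054 -42.0527  -8.9399   1.161   -0.3306   0.2096]
brass [ 290  209   72   29 1402] [325.0528 224.669 ]
[[323.5139 224.4402]]
[[358.8238 213.6242]]
[[323.4819 205.6008]]
lip edge px [[364.1177 201.5471]
 [324.8119 201.5053]
 [285.5096 201.4635]]
```

Request:
apply_moves:
  plan: "0 0 -0.02 0 0.002 0;0 0 -0.02 0 0 0;0 0 0 0 0 0;0 0 0 0 0 0"

```text
time_s: 19.37
position: [0.5326, 0.2066, 0.0329]
tcp_rot: [[-0.998, 0.056, 0.015], [0.056, 0.998, -0.001], [-0.015, -0.001, -1.0]]
force: [-4.2, -3.1, -2.3]
opening: 0.386
grasp_force: 30.2
```

```bash
python3 - <<'E'
from h import *
where();s=bot.read_state();print(s["moment"])
E
```

```text
cell th -0.86 X -3.7 Z 1.4  y 0.3 yaw -0.01 roll -0.03 t 19.37 F [ 4.0204  3.3083 -2.321 ]
[-0.309   0.6655 -0.0243]
```

Request:
apply_moves:
  plan: "0.03 0 0.008 0 0 0;0.03 0 0 0 0 0;0 0 0 0 0 0;0 0 0 0 0 0;0 0 0 0 0 0"

```text
time_s: 19.78
position: [0.5313, 0.2069, 0.0332]
tcp_rot: [[-0.998, 0.056, 0.018], [0.056, 0.998, -0.001], [-0.019, -0.0, -1.0]]
force: [-4.2, -2.1, -2.9]
opening: 0.381
grasp_force: 29.9
```

```bash
python3 - <<'E'
from h import *
where();s=bot.read_state();print(s["moment"])
E
```

```text
cell th -1.06 X -2.3 Z 1.6  y 0.1 yaw 0.02 roll -0.00 t 19.78 F [ 4.0798  2.3539 -2.8857]
[-0.3433  0.5165  0.0153]
```

Request:
apply_moves:
  plan: "0 0 0.015 0 0 0;0 0 0.015 0 0 0;0 0 0 0 0 0;0 0 0 0 0 0"

```text
time_s: 20.12
position: [0.5315, 0.2069, 0.0328]
tcp_rot: [[-0.998, 0.055, 0.019], [0.055, 0.998, -0.001], [-0.019, -0.0, -1.0]]
force: [-5.9, -2.8, 4.6]
opening: 0.38
grasp_force: 31.5
```

Request:
apply_moves:
  plan: "0 0 0 0 0 0;0 0 0 0 0 0;0 0 0 0 0 0;0 0 0 0 0 0;0 0 0 0 0 0;0 0 0 0 0 0"
  gripper: 0.15

```text
time_s: 20.62
position: [0.5325, 0.2071, 0.032]
tcp_rot: [[-0.998, 0.056, 0.021], [0.056, 0.998, -0.001], [-0.021, 0.0, -1.0]]
force: [-1.1, -0.1, -0.1]
opening: 0.57
grasp_force: 0.0
```

```bash
python3 - <<'E'
from h import *
where();s=bot.read_state();print(s["moment"])
im=capture("wrist")[:,:,::-1].copy();cv2.imwrite("pics/rel_raw.png",im)
c=cam("wrist",s)
hsv=cv2.cvtColor(im,cv2.COLOR_BGR2HSV);m=cv2.inRange(hsv,(18,110,70),(32,255,255));m[:,260:]=m[:,260:];m[:,:260]=0;m[:,395:]=0;m[280:]=0
n,_,st,ce=cv2.connectedComponentsWithStats(m)
for x,q in zip(st,ce):
    if 20<x[4]<9000:print("brass",x,q)
for X in(-8,-4,-2,0):print(X,proj(c,[S+L@np.array([X/1e3+.0213,0,.017]),S+L@np.array([X/1e3+.0213,.017,0])]).round(1).tolist())
E
```

```text
cell th -1.20 X -3.5 Z 0.5  y -0.2 yaw 0.02 roll 0.03 t 20.62 F [ 1.1102  0.1675 -0.15  ]
[ 0.0932 -0.0864  0.0464]
brass [272   0  20   4  46] [281.587    1.2826]
brass [293   0  23   4  48] [305.6458   1.5417]
brass [318   0  45   5 113] [338.6991   1.3717]
brass [366   0  26   4  74] [378.6892   0.9865]
brass [ 290  208   71   22 1313] [324.7395 218.1988]
-8 [[323.2, 235.0], [288.7, 222.4]]
-4 [[323.2, 226.3], [288.4, 214.6]]
-2 [[323.2, 222.0], [288.3, 210.7]]
0 [[323.2, 217.6], [288.2, 206.7]]
```

The brass band sits at v=218.2 and the home position predicts 217.6, so the spring has pushed the cell out to the contact. Retreating straight up and checking from above.

Request:
apply_moves:
  plan: "0 0 -0.2 0 0 0;0 0 -0.4 0 0.0033 0;0 0 -0.6 0 0 0;0 0 -0.6 0 0 0;0 0 -0.7 0 0 0;0 0 -0.7 0 0 0;-0.7 0 0 0 0 0;-0.3 0 0 0 0 0;0 0 0 0 0 0;0 0 0 0 0 0"

```text
time_s: 21.5
position: [0.5812, 0.2039, 0.1922]
tcp_rot: [[-0.998, 0.056, -0.002], [0.056, 0.998, 0.0], [0.002, 0.0, -1.0]]
force: [-0.3, 0.4, -0.5]
opening: 0.574
grasp_force: 0.0
```

```bash
cat > chk.py <<'E'
from h import *
import sys
s,im=snap(sys.argv[1]);c=cam("wrist",s);im=im[:,:,::-1].copy()
hsv=cv2.cvtColor(im,cv2.COLOR_BGR2HSV);m=cv2.inRange(hsv,(18,110,70),(32,255,255))
q=proj(c,S+L@np.array([.0213,0,.012]))[0];print("exp brass",q)
n,_,st,ce=cv2.connectedComponentsWithStats(m)
for x,p in zip(st,ce):
    if x[4]>30 and np.hypot(*(p-q))<40:
        print("brass",x,p.round(1))
        for z in(.055,.06):print(" lamp coords",L.T@(ray(c,*p,z)-S)*1e3)
# ends on the axis line: grey profile along lamp x at y=0, top of the can
xs=np.arange(-50,45,1.5);uv=proj(c,[S+L@np.array([x/1e3,0,.017]) for x in xs])
print([(float(x),im[int(round(v)),int(round(u))].tolist()) for x,(u,v) in zip(xs,uv) if 0<=v<399 and 0<=u<639])
E
python3 chk.py f1
```

```text
snap 21.5 [0.5812 0.2039 0.1922]
[[-0.9984  0.056  -0.0015]
 [ 0.056   0.9984  0.0002]
 [ 0.0015  0.0001 -1.    ]]
exp brass [324.9419 110.8122]
brass [307 104  38  14 411] [325.4 110.8]
 lamp coords [21.3058 -0.3628 12.    ]
 lamp coords [21.1542 -0.3678 17.    ]
[(-50.0, [52, 50, 51]), (-48.5, [166, 170, 173]), (-47.0, [192, 198, 203]), (-45.5, [157, 164, 166]), (-44.0, [175, 182, 185]), (-42.5, [181, 191, 195]), (-41.0, [147, 155, 158]), (-39.5, [172, 181, 185]), (-38.0, [132, 139, 142]), (-36.5, [130, 138, 142]), (-35.0, [165, 173, 177]), (-33.5, [85, 89, 90]), (-32.0, [74, 78, 81]), (-30.5, [76, 79, 83]), (-29.0, [135, 141, 144]), (-27.5, [215, 223, 226]), (-26.0, [220, 227, 230]), (-24.5, [143, 150, 154]), (-23.0, [44, 46, 43]), (-21.5, [39, 36, 36]), (-20.0, [40, 36, 35]), (-18.5, [38, 35, 35]), (-17.0, [40, 38, 37]), (-15.5, [40, 37, 38]), (-14.0, [38, 36, 38]), (-12.5, [38, 35, 35]), (-11.0, [38, 38, 38]), (-9.5, [39, 35, 36]), (-8.0, [42, 39, 43]), (-6.5, [40, 37, 37]), (-5.0, [37, 36, 38]), (-3.5, [41, 36, 36]), (-2.0, [41, 38, 39]), (-0.5, [39, 37, 38]), (1.0, [40, 36, 39]), (2.5, [42, 39, 41]), (4.0, [39, 35, 38]), (5.5, [39, 34, 37]), (7.0, [41, 37, 38]), (8.5, [41, 42, 42]), (10.0, [40, 36, 38]), (11.5, [41, 37, 39]), (13.0, [40, 39, 39]), (14.5, [41, 39, 39]), (16.0, [46, 73, 95]), (17.5, [76, 203, 246]), (19.0, [91, 238, 254]), (20.5, [93, 241, 255]), (22.0, [93, 240, 255]), (23.5, [91, 238, 254]), (25.0, [90, 227, 253]), (26.5, [87, 135, 169]), (28.0, [71, 83, 93]), (29.5, [46, 43, 45]), (31.0, [43, 43, 43]), (32.5, [47, 45, 44]), (34.0, [42, 43, 44]), (35.5, [48, 44, 43]), (37.0, [67, 63, 63]), (38.5, [147, 143, 137]), (40.0, [129, 125, 119]), (41.5, [54, 52, 51]), (43.0, [74, 74, 71]), (44.5, [153, 152, 146])]
```

Request:
apply_moves:
  plan: "0.44 0 0 0 0 0;0.44 0 0.2 0 0 0;0 0 0.5 0 0 0;0 0 0.5 0 0 0;0 0 0.5 0 0 0;0 0 0.4 0 0 0;0 0 0.3 0 0 0;0 0 0 0 0 0;0 0 0 0 0 0"
  gripper: -1

```text
time_s: 22.3
position: [0.5351, 0.2065, 0.071]
tcp_rot: [[-0.998, 0.055, -0.005], [0.055, 0.998, -0.001], [0.005, -0.001, -1.0]]
force: [0.6, -0.0, -0.2]
opening: 0.03
grasp_force: 0.0
```

```bash
python3 - <<'E'
from h import *
where();s=bot.read_state();print(s["position"],L.T@(np.array(s["position"])-S)*1e3,s["opening"])
E
```

```text
cell th 0.31 X -6.4 Z 39.5  y 0.3 yaw 0.04 roll -0.05 t 22.30 F [-0.6319 -0.0065 -0.2013]
[0.5351 0.2065 0.071 ] [-7.9118  0.2914 27.9923] 0.029774549239691004
```

Can top should be 17 mm above the seat; 28 now. I'll move to X ≈ -14 and creep down.

Request:
apply_moves:
  plan: "-0.12 0 0.1 0 0 0;0 0 0.06 0 0 0;0 0 0.03 0 0 0;0 0 0 0 0 0;0 0 0 0 0 0"

```text
time_s: 22.72
position: [0.5433, 0.2062, 0.0627]
tcp_rot: [[-0.998, 0.055, -0.001], [0.055, 0.998, 0.0], [0.001, 0.0, -1.0]]
force: [-0.8, 0.1, 0.4]
opening: 0.003
grasp_force: 0.0
```

Request:
apply_moves:
  plan: "0 0 0.02 0 0 0;0 0 0.02 0 0 0;0 0 0 0 0 0;0 0 0 0 0 0"

```text
time_s: 23.05
position: [0.5437, 0.206, 0.061]
tcp_rot: [[-0.998, 0.055, -0.0], [0.055, 0.998, -0.0], [0.0, -0.0, -1.0]]
force: [0.0, -1.7, 5.1]
opening: 0.004
grasp_force: 2.2
```

```bash
python3 - <<'E'
from h import *
where();s=bot.read_state();print(L.T@(np.array(s["position"])-S)*1e3,s["opening"])
E
```

```text
cell th 0.00 X -14.9 Z 29.5  y 0.3 yaw 0.04 roll -0.01 t 23.05 F [-0.1295  1.6626  5.0654]
[-16.5411   0.3072  17.9551] 0.003712606288547835
```

Request:
apply_moves:
  plan: "0 0 -0.1 0 0 0;0.25 0 0 0 0 0;0.25 0 0 0 0 0;0 0 0.06 0 0 0;0 0 0.04 0 0 0;0 0 0 0 0 0;0 0 0 0 0 0;0 0 0 0 0 0"

```text
time_s: 23.72
position: [0.5167, 0.2069, 0.0605]
tcp_rot: [[-0.998, 0.055, -0.006], [0.055, 0.998, -0.001], [0.006, -0.002, -1.0]]
force: [-4.9, -2.2, 7.1]
opening: 0.009
grasp_force: 3.6
```

```bash
python3 - <<'E'
from h import *
where();s=bot.read_state();print(L.T@(np.array(s["position"])-S)*1e3,s["opening"])
E
```

```text
cell th 0.32 X 12.0 Z 29.0  y 0.9 yaw 0.04 roll -0.10 t 23.72 F [4.7659 2.4463 7.0996]
[10.4331  0.8976 17.5053] 0.008808363439064328
```

Tops at the two points are 17.96 and 17.51 mm, so the cell is level and seated. Retreating for a last check.

Request:
apply_moves:
  plan: "0 0 -0.1 0 0 0;0 0 -0.4 0 0 0;0 0 -0.6 0 0 0;0 0 -0.7 0 0 0;0 0 -0.8 0 0 0;-0.6 0 0 0 0 0;-0.6 0 0 0 0 0;0 0 0 0 0 0;0 0 0 0 0 0;0 0 0 0 0 0"

```text
time_s: 24.55
position: [0.578, 0.2042, 0.1897]
tcp_rot: [[-0.998, 0.056, -0.003], [0.056, 0.998, 0.0], [0.003, 0.0, -1.0]]
force: [0.1, 0.1, 0.0]
opening: 0.009
grasp_force: 0.0
```

```bash
python3 chk.py f2 | cut -c1-2600; python3 - <<'E'
from h import *
t=capture("top")[:,:,::-1].astype(int);o=cv2.imread("pics/top0.png").astype(int)
d=abs(t-o).max(2)
for n,(x1,x2,y1,y2) in dict(tape=(305,332,250,285),driver=(290,372,125,160),caddyL=(380,405,205,240),caddyR=(418,440,205,240)).items():print(n,d[y1:y2,x1:x2].mean().round(1))
E
```

```text
snap 24.55 [0.578  0.2042 0.1897]
[[-0.9984  0.0558 -0.0026]
 [ 0.0558  0.9984  0.0002]
 [ 0.0026  0.     -1.    ]]
exp brass [324.8558 114.6707]
brass [307 109  37  13 396] [324.8 115.1]
 lamp coords [20.9266  0.0848 12.    ]
 lamp coords [20.8309  0.0705 17.    ]
[(-50.0, [57, 58, 58]), (-48.5, [167, 170, 173]), (-47.0, [189, 196, 201]), (-45.5, [149, 152, 157]), (-44.0, [175, 184, 186]), (-42.5, [156, 164, 168]), (-41.0, [122, 129, 130]), (-39.5, [163, 170, 174]), (-38.0, [117, 125, 129]), (-36.5, [131, 140, 143]), (-35.0, [159, 168, 172]), (-33.5, [71, 72, 76]), (-32.0, [73, 76, 78]), (-30.5, [77, 79, 82]), (-29.0, [138, 146, 149]), (-27.5, [204, 213, 218]), (-26.0, [202, 212, 215]), (-24.5, [110, 115, 118]), (-23.0, [35, 34, 34]), (-21.5, [38, 36, 37]), (-20.0, [36, 32, 33]), (-18.5, [30, 29, 30]), (-17.0, [38, 37, 35]), (-15.5, [37, 36, 35]), (-14.0, [38, 35, 35]), (-12.5, [32, 31, 31]), (-11.0, [39, 35, 36]), (-9.5, [37, 35, 37]), (-8.0, [37, 36, 36]), (-6.5, [35, 34, 34]), (-5.0, [34, 33, 35]), (-3.5, [39, 35, 36]), (-2.0, [33, 32, 32]), (-0.5, [36, 34, 36]), (1.0, [34, 32, 33]), (2.5, [38, 35, 37]), (4.0, [37, 36, 36]), (5.5, [36, 34, 34]), (7.0, [34, 31, 34]), (8.5, [35, 31, 33]), (10.0, [36, 32, 33]), (11.5, [38, 36, 35]), (13.0, [38, 34, 34]), (14.5, [37, 34, 35]), (16.0, [47, 86, 118]), (17.5, [77, 210, 248]), (19.0, [83, 229, 253]), (20.5, [82, 230, 253]), (22.0, [86, 232, 254]), (23.5, [84, 233, 254]), (25.0, [80, 200, 243]), (26.5, [75, 92, 108]), (28.0, [58, 61, 62]), (29.5, [37, 37, 38]), (31.0, [41, 40, 40]), (32.5, [40, 39, 37]), (34.0, [41, 39, 38]), (35.5, [50, 48, 48]), (37.0, [71, 71, 69]), (38.5, [150, 148, 140]), (40.0, [137, 133, 126]), (41.5, [55, 54, 52]), (43.0, [57, 56, 53]), (44.5, [144, 142, 136])]
tape 37.9
driver 61.7
caddyL 16.7
caddyR 11.2
```

```bash
python3 -c "
from rig import bot
print(bot.hand_in())"
```

```text
the job is handed in; nothing more can be done
None
```

The D cell is in the lamp: flat end on the spring, button end under the lip against the contact. Camera and touch checks put it home and level to within about 1 mm. The job is handed in at about 25 s of robot time with the robot clear; I viewed 11 pictures, one over the limit. The last picture check of the tape measure, screwdriver and thin cells was inconclusive, but the arm never went near the tape or driver, and I only touched the fat cell in the caddy.

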